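Set, lock and use the indexed end stop of a sawing board

ROBOT

A 7-joint arm with a two-finger parallel gripper is mounted at the origin on a cart in front of the work surface, level with it; the furniture and walls round the work are solid. World frame = base frame: x ahead of the robot, y to its left, z up, the work surface at z = 0. Lengths are in m, angles in rad, forces in N, time in s.
With the tool pointing down it reaches from about 0.4 to 0.85 m from the base axis. Payload 6.9 kg.
Tool frame: the origin (TCP) lies between the finger pads, 19 mm behind the fingertips; this is the grasp point; z points along the fingers, y is the line along which they close (so a half turn about z gives the same grasp; the last joint's range is limited). The gripper opens to 85 mm and grips with 20 to 120 N. Pads are 22 mm wide; open, the fingers measure 114 mm over their backs; the gripper's body (76 mm by 85 mm) begins 54 mm behind the grasp point. The pads swing forward as they close: fully open they stand 13 mm farther back than shut.
Start: joints at [-1.034, 0.507, -0.238, 1.5, 0.126, 1.149, -0.155], TCP at [0.261, 0.568, 0.25] pointing down, gripper open.
Joint ranges: [-3.08, 3.08], [-0.24, 2.05], [-1.43, 1.35], [0, 2.5], [-1.52, 4.66], [0.17, 1.96], [-2.89, 2.89]. Speed limits (rad/s): [2.39, 2.39, 3.14, 3.14, 3.14, 3.14, 3.14].

INTERFACE

Orientations are given as a unit quaternion [w, x, y, z].
In Python, from station import ctrl, get_state, vision, ticket, models gives the robot as it stands. Calls block until the motion is done:
- ctrl.movep(position, orientation): joint-space move of the TCP to a pose.
- ctrl.movel(position, frame=None, max_speed=0.15): straight line of the TCP; frame=None keeps the orientation; max_speed is the mean speed in m/s.
- ctrl.set_joints(angles): joint-space move.
- ctrl.ungrasp() and ctrl.close_gripper(force=None): open the fingers fully, or close them until they stop; force is the grip in N (None keeps the last).
- ctrl.pause(seconds).
- ctrl.ik(position, orientation): joint angles nearest the present ones, or None.
- get_state(): the state.
- vision.grab_frame(name): name is "scene" or "side" or "wrist"; returns (picture, depth): 384x512x3 uint8, blue, green, red; 384x512 float32, m along the optical axis (not along the pixel's ray), 0 where there is no reading.
- vision.camera_info(name): a dict with "mtx" (3x3 intrinsics, pixels), "R" (3x3) and "t" (3): a world point X has camera coordinates R X + t; the wrist camera has in their place "hand_eye" (4x4, takes a point from camera to tool coordinates, whose origin is the TCP and whose axes are the flange's). Camera axes: x right, y down, z forward; pixel columns grow to the right and rows downward; lengths in m; the calibration is good to about 2 mm. A picture is of the moment at which its call begins: read the wrist's pose just before it. camera_info takes no time and is no camera call.
A pose or a line that the arm cannot do raises ctrl.Unreachable and nothing moves.
- ticket.close_job(): hands the job in; it is judged then, once.
Trained networks look in the newest picture that a camera, given by its name, has taken for a name from the list of things; names that differ only in an ending like _2 or _b are one class to them, and where a whole thing is asked for, a point or a joint stands for the part that bears it (a point fixed in the world has none). Each returns a list of dicts, best first, with "p" (0 to 1); they miss things now and then, are a little off and sometimes report something else, mostly with a low value. They report only what shows in the picture. A call takes as long as a camera call.
- models.recognise(camera, target): "point" ([column, row] in pixels, amid what is visible of it).
- models.masks_of(camera, target): "mask" (384x512 bool, what is visible of it) and "point" ([column, row] in pixels, amid what is visible of it).
The state is a dict: "time": time; "qpos": joint angles; "qd": joint speeds; "tau": joint torques, N m; "tcp_pos": TCP position; "eef_rot": TCP orientation; "contact_force": force on the tool from outside, world axes, zero at the start; "wrist_torque": the same for the moment, N m; "width": finger opening in m; "gripper_force": force on a finger pad.
Only numpy, scipy, OpenCV 4.12 (cv2) and the standard library are available. Lean on these libraries where they do the work, as an engineer would, in place of code of your own. Each camera call takes 0.05 s, during which the arm holds its last target. There are 200 camera calls.

TASK

Set the end stop of the sawing board to number 4: turn its black knob until the 4 stands in the window, then push the knob down, gently and without forcing it, until it drops fully home and locks (if it will not go in, feel for the slot by turning it a little to either side). Then slide the reddish wooden blank until it lies flush against both the fence and the brass stop, without ramming the stop and without disturbing the tape measure or the marking gauge.

Things in the scene. Friction and masses are not known exactly. Their poses are not given: they have to be found in the camera images.
- board: Pale plywood sawing board, 120 x 292 mm, fixed. Origin under it on the bench; x away from the robot, y to the left along it, z up. Top at z = 0.015. Dark hardwood fence along its far edge: face at x = 0.035, y from -0.140 to 0.031, top at z = 0.051.
- housing: Green eight-sided housing of the end stop on the board's left end, 112 mm across, fixed. Origin on the knob's axis at the board's top; axes as the board's. Walls 35 mm high, then a 45 degree roof to a flat top 66 mm above the board. In the roof side facing the robot (-x) a 23 x 24 mm window, red marks above and below it, shows black figures 16 mm high on a white drum.
- knob_grip (a point): On the upright axis of the black fluted round knob over the housing, 10 mm below the knob's top: TCP height to grip it from above, at any yaw; moves with the knob. Knob 44 mm in diameter, 32 mm high, 13 mm clear over the housing's top while up. Friction holds it where it is left.
- dial (a joint): Turn of knob and number drum, rad, growing clockwise seen from above. Number n is centred in the window at n x 0.6283 (4 at 2.513); 0 to 9, then end stops. Starts between 0.25 and 1.6, unlocked. Turns with 0.06 N m. The brass stop moves 6 mm to -y a number.
- knob (a joint): Push of the knob, m: 0 up (free, red band shows), 0.007 home, locked. Slides with 3 N. After 1 mm two pins meet a hidden slotted plate on a spring (7 N/mm). The slot of a number lies 3 to 10 degrees to one side of where the number is centred and takes the pins within 1.5 degrees of its middle; else it stops short of 0.003. 6 N of press is enough, 30 N is forced; 6 N pulls it up.
- stop_face (a point): Middle of the face of the brass stop pad (34 mm wide, 26 mm high) on the rod right of the housing; axes as the board's. The face looks right (-y), at board x = 0.010, 14 mm above the board's top. Moves with the dial.
- blank: Loose reddish wooden block, 50 (x) x 75 (y) x 32 mm, 0.08 kg. Origin in the middle of its underside. Lies askew on the board, before the fence and some cm right of the stop. Flush with both, its origin is at board x = 0.010 and 37.5 mm right (-y) of stop_face. Closed fingertips 12 mm above the board slide it with under 1 N; 4 to 5 N seat it, over 30 N rams the stop.
- tape_measure: Yellow and black tape measure, 74 x 76 x 36 mm, loose on the bench right of the board. Origin in the middle of its underside. Not to be disturbed.
- marking_gauge: Pale beech marking gauge, 87 x 210 x 37 mm, loose on the bench left of the board. Origin in the middle of its underside. Not to be disturbed.

How it is judged:
On the way, in this order (a step that is already met when the one before it is completed fails the run):
1. the 4 stands in the window (value of joint dial between 2.27 and 2.755 rad), for 0.2 s.
2. the knob is pushed home and locked at 4 (all of step 1 and value of joint knob above 0.0055 m), for 0.2 s.
3. the blank is up against the stop (y of blank in the frame of stop_face above -0.0395 m), for 0.1 s.
At the end, for the whole second after the job is handed in: The dial stands at 4 (within 0.24 rad) with the knob pushed home (more than 5.5 mm down); the blank lies flat and still on the board, its end within 2 mm of the brass stop and its side within 2 mm of the fence, parallel to it within 0.05 rad (all of step 2 and y of blank in the frame of stop_face between -0.0395 and -0.036 m and x of blank in the frame of board between 0.008 and 0.0115 m and angle between the y axis of blank and the y axis of board, either way round below 0.05 rad and angle between blank's own z axis and vertical below 0.05 rad and height (world z) of blank below 0.018 m and linear speed of blank below 0.01 m/s); the robot touches nothing.
It fails at once if the knob is forced: more than 30 N between its lock pins and the index plate (contact force between housing and board above 30 N).
It fails at once if the blank rams the end stop with more than 30 N (contact force between blank and housing above 30 N).
It fails at once if a tool lying around is moved by more than 2 cm (distance of any of tape_measure, marking_gauge from where it was at the start of the episode above 0.02 m).
It also fails if it takes over 67 s, if anything falls off the work surface, if the arm or the gripper's body presses on something with over 40 N, if the wrist force passes 120 N, or if a joint passes its speed limit or range.

## Working session

There is one attempt and no reset: what is moved stays moved. The work goes in short steps, each a Python script; the robot and the scene stay as the last script left them, time stands still between calls to the robot, and variables do not carry over. Pictures are saved under pics/ and viewed, at most 10 in all, crops included, and the job is handed in when it is done.

```bash
ls; mkdir -p pics
python3 - <<'E'
from station import ctrl,get_state,vision,ticket,models
import cv2,numpy as np
for c in("scene","side"):
    im,d=vision.grab_frame(c); cv2.imwrite(f"pics/{c}0.png",im); np.save(f"pics/{c}0.npy",d)
    i=vision.camera_info(c); print(c,i)
    for t in("board","housing","knob_grip","stop_face","blank","tape_measure","marking_gauge"):
        r=models.recognise(c,t); print(t,[(np.round(x["point"]),round(x["p"],2)) for x in r[:2]])
print(vision.camera_info("wrist")); s=get_state(); print(s)
E
```

```text
pics
scene {'mtx': array([[462.77458977,   0.        , 251.89435365],
       [  0.        , 462.77458977, 187.94239203],
       [  0.        ,   0.        ,   1.        ]]), 'R': array([[-0.80181467, -0.59724783,  0.01970427],
       [-0.30329537,  0.37832504, -0.87457537],
       [ 0.51488362, -0.70722358, -0.48448907]]), 't': array([0.45353077, 0.1787373 , 1.09961746])}
board [(array([248., 206.]), 0.83)]
housing [(array([212., 220.]), 0.59)]
knob_grip [(array([333., 182.]), 0.51)]
stop_face [(array([178., 268.]), 0.63)]
blank [(array([249., 189.]), 0.83)]
tape_measure [(array([334., 184.]), 0.65)]
marking_gauge []
side {'mtx': array([[407.30693397,   0.        , 262.50207773],
       [  0.        , 407.30693397, 186.36723555],
       [  0.        ,   0.        ,   1.        ]]), 'R': array([[-0.79378847, -0.60817276,  0.00507488],
       [-0.31889505,  0.40908838, -0.85495769],
       [ 0.5178859 , -0.68027391, -0.51867292]]), 't': array([0.45404376, 0.16047032, 1.00214472])}
board [(array([257., 192.]), 0.94)]
housing [(array([228., 206.]), 0.94)]
knob_grip [(array([258., 196.]),
[... 721 characters left out ...]
.03447289,  0.50745239, -0.23756973,  1.50017805,  0.12570218,
        1.14890612, -0.15475343]), 'qd': array([ 2.45098069e-03, -2.17949661e-04, -1.29486311e-03,  1.16344558e-03,
        3.73886876e-03,  6.79639348e-04, -5.42487657e-05]), 'tau': array([ 7.23263020e-04, -6.20298815e+01, -2.18488142e+00, -2.49938303e+01,
        1.37814388e-02,  2.49320343e-03, -1.60332650e-05]), 'tcp_pos': array([0.26105012, 0.56786968, 0.2500111 ]), 'eef_rot': array([8.62597458e-06, 2.13752207e-01, 9.76887913e-01, 1.46745053e-05]), 'contact_force': array([ 0.81268273, -0.42535667, -0.09261412]), 'wrist_torque': array([-0.00044019,  0.04974017, -0.00589894]), 'gripper_force': 0.0, 'width': 0.0857111386233652}
```

Run:
```python
import cv2
im=cv2.imread("pics/scene0.png")
cv2.imwrite("pics/crop0.png",cv2.resize(im[90:340,110:410],None,fx=2.4,fy=2.4,interpolation=cv2.INTER_CUBIC))
```

```text
(no output)
```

View pics/crop0.png

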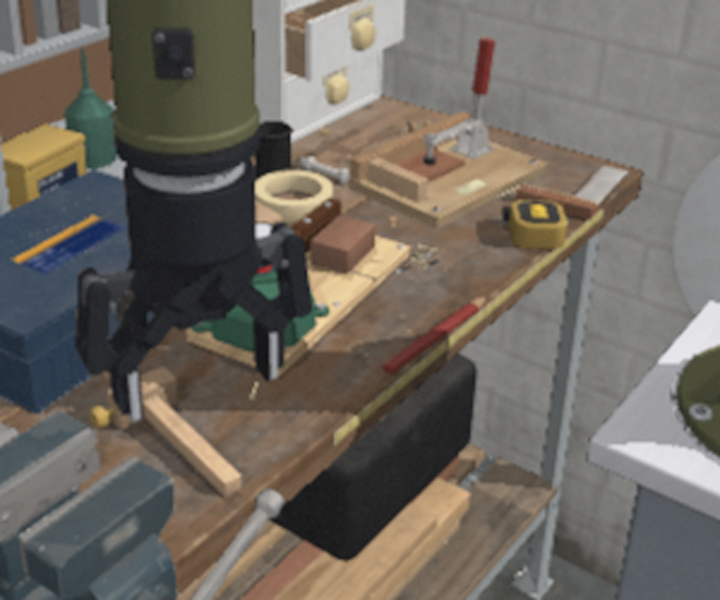

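View pics/side0.png

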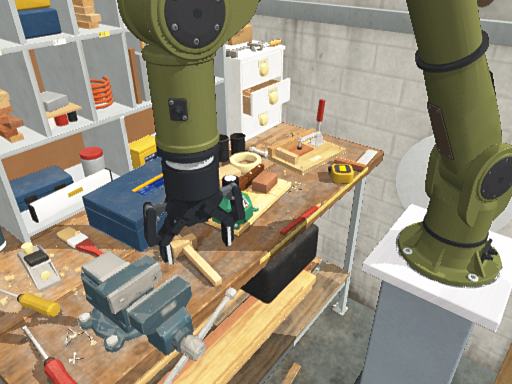

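Board runs from about (185,235) to (280,190) in the scene frame, with the blank at (252,192). The gripper hides part of the housing and the knob. I'll get 3D points next, then look with the wrist camera.

```bash
cat > h.py <<'E'
from station import ctrl,get_state,vision,ticket,models
import cv2,numpy as np
from scipy.spatial.transform import Rotation as Ro
def rot(q): return Ro.from_quat(q,scalar_first=True).as_matrix()
def down(yaw): # tool z down, tool x at heading yaw in the world
    R=np.array([[np.cos(yaw),np.sin(yaw),0],[np.sin(yaw),-np.cos(yaw),0],[0,0,-1]])
    return Ro.from_matrix(R).as_quat(scalar_first=True)
def ext(c):
    "camera->world R,t"
    i=vision.camera_info(c)
    if c!="wrist": return i["R"].T,-i["R"].T@i["t"]
    s=get_state(); R=rot(s["eef_rot"]); H=i["hand_eye"]
    return R@H[:3,:3], R@H[:3,3]+s["tcp_pos"]
def cloud(d,c,E):
    K=vision.camera_info(c)["mtx"]; v,u=np.mgrid[:384,:512]
    P=np.stack([(u-K[0,2])/K[0,0]*d,(v-K[1,2])/K[1,1]*d,d],-1)
    return P@E[0].T+E[1]
def onplane(px,z,c,E):
    K=vision.camera_info(c)["mtx"]; r=E[0]@np.linalg.solve(K,[px[0],px[1],1.]); return E[1]+r*(z-E[1][2])/r[2]
E
python3 - <<'E'
from h import *
W=cloud(np.load("pics/scene0.npy"),"scene",ext("scene"))
for n,(u,v) in dict(blank=(252,192),housing=(215,226),board_near=(250,215),tape=(334,184),gauge=(190,275),boardR=(278,193)).items(): print(n,W[v,u].round(3))
s=get_state(); print(ctrl.ik([.5,.15,.35],down(0)),ctrl.ik([.5,.15,.35],down(1.57)),Ro.from_quat(s["eef_rot"],scalar_first=True).as_matrix().round(2))
E
```

```text
blank [0.511 0.074 0.046]
housing [0.254 0.524 0.274]
board_near [0.471 0.136 0.017]
tape [ 0.366 -0.139  0.031]
gauge [0.422 0.42  0.023]
boardR [ 0.481 -0.014  0.015]
[-0.69285298  0.30043242  0.49604558  1.5946822  -0.14738649  1.28387111
 -1.74455168] [-0.45069415  0.27547151  0.15388143  1.59175713 -0.0435615   1.2777222
 -0.2907326 ] [[-0.91  0.42  0.  ]
 [ 0.42  0.91  0.  ]
 [-0.    0.   -1.  ]]
```

Run:
```python
from h import *
ctrl.movep([.44,.12,.33],down(np.pi-.1))
E=ext("wrist"); im,d=vision.grab_frame("wrist"); cv2.imwrite("pics/w1.png",im); np.savez("pics/w1.npz",d=d,R=E[0],t=E[1])
W=cloud(d,"wrist",E)
for t in("board","housing","knob_grip","stop_face","blank","tape_measure","marking_gauge"):
    for r in models.masks_of("wrist",t)[:1]:
        u,v=np.round(r["point"]).astype(int); print(t,u,v,round(r["p"],2),W[v,u].round(3),r["mask"].sum())
        np.save(f"pics/m_{t}.npy",r["mask"])
print(get_state()["time"],get_state()["qpos"].round(2))
```

```text
board 244 206 0.73 [0.515 0.099 0.014] 7453
housing 318 199 0.74 [0.493 0.202 0.081] 5593
knob_grip 340 219 0.82 [0.505 0.218 0.127] 1160
stop_face 275 216 0.7 [0.526 0.145 0.042] 163
blank 209 221 0.95 [0.522 0.047 0.047] 1919
tape_measure 54 135 0.91 [ 0.378 -0.152  0.036] 3028
marking_gauge 447 173 0.88 [0.49  0.404 0.027] 3599
2.9833 [-0.24  0.18 -0.09  1.78  0.02  1.19  1.13]
```

View pics/w1.png

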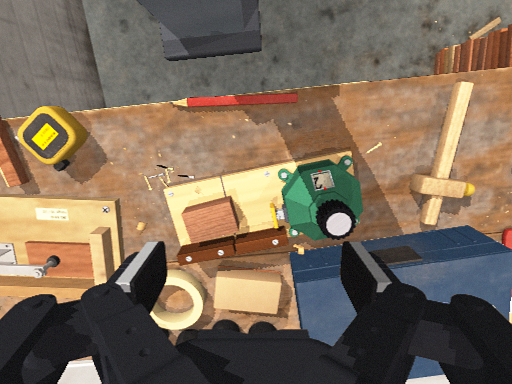

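Upside-down view (up is toward the robot). The knob is at (338,220), the window at (322,180), the blank at (210,220), the fence from (180,255) to (290,237), the brass stop at (280,215), the tape at (54,135) and the gauge at (447,173). Next I'll fit geometry to the depth and zoom into the window.

```bash
cat > fit.py <<'E'
from h import *
def fit(d,E,seed=(0.505,.218)):
    W=cloud(d,"wrist",E); P=W[d>0]; X,Y,Z=P.T
    o={}
    k=P[(abs(Z-.126)<.006)&(np.hypot(X-seed[0],Y-seed[1])<.035)]
    (c,r)=cv2.minEnclosingCircle(k[:,:2].astype(np.float32)); o["knob"]=(np.round(c,4),round(r,4),k[:,2].mean().round(4))
    return o,P
E
python3 - <<'E'
from fit import *
z=np.load("pics/w1.npz"); E=(z["R"],z["t"]); o,P=fit(z["d"],E); print(o)
im=cv2.imread("pics/w1.png"); W=cloud(z["d"],"wrist",E)
m=np.load("pics/m_blank.npy"); b=W[m]; b=b[abs(b[:,2]-.047)<.006]
print("blank",cv2.minAreaRect(b[:,:2].astype(np.float32)),b[:,2].mean())
f=(abs(W[...,2]-.051)<.006)&~cv2.dilate(m.astype(np.uint8),np.ones((5,5))).astype(bool)
v,u=np.mgrid[:384,:512]; f&=(u>165)&(u<300)&(v>225)&(v<270)
F=W[f]; print("fence",len(F),cv2.minAreaRect(F[:,:2].astype(np.float32)),F[:,2].mean(),cv2.fitLine(F[:,:2].astype(np.float32),cv2.DIST_HUBER,0,.01,.01).ravel())
s=np.load("pics/m_stop_face.npy"); S=W[s]; S=S[(S[:,2]>.036)&(S[:,2]<.05)]; print("stop",len(S),S.min(0),S.max(0),np.median(S,0))
B=(abs(W[...,2]-.015)<.005)&np.load("pics/m_board.npy"); print("board",B.sum(),cv2.minAreaRect(W[B][:,:2].astype(np.float32)),np.median(W[B][:,2]))
cv2.imwrite("pics/win1.png",cv2.resize(im[150:250,260:380],None,fx=5,fy=5,interpolation=cv2.INTER_CUBIC))
E
```

```text
{'knob': (array([0.5108, 0.2165]), 0.0222, np.float64(0.1256))}
blank ((0.5250357985496521, 0.04822862893342972), (0.050136368721723557, 0.0751352459192276), 9.432819366455078) 0.04660242285528881
fence 1386 ((0.5893391966819763, 0.08935653418302536), (0.06864312291145325, 0.19082790613174438), 9.707365036010742) 0.050414886233718786 [ 0.10311916 -0.994669    0.56842506  0.08688992]
stop 98 [0.51216813 0.14030863 0.03601153] [0.54467848 0.15641277 0.04325426] [0.52845826 0.14470665 0.04118772]
board 5190 ((0.5174707174301147, 0.12895053625106812), (0.11961089074611664, 0.2915317118167877), 5.843251705169678) 0.014741414742254572
```

View pics/win1.png

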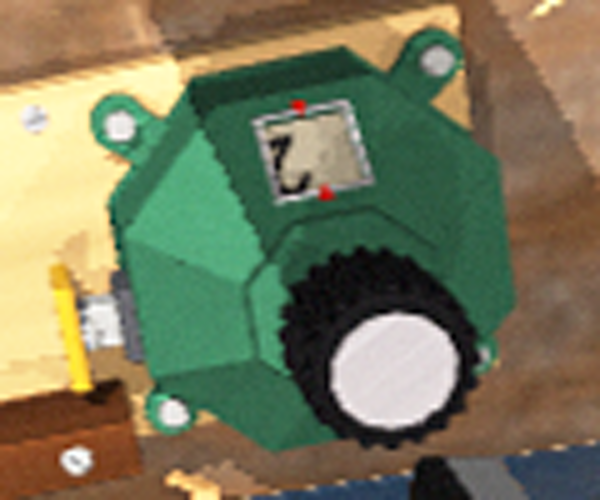

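The window shows a "2" (inverted in this image), displaced toward the robot's right, so the dial is at about 1.1. The board fit gives 119.6 x 291.5 mm at 5.84° and agrees with the fence, knob and blank. Now I'll grip the knob, turn it 1.4 rad clockwise and look.

```bash
cat >> h.py <<'E'
KN=np.array([.5108,.2165]); BC=np.array([.51747,.12895]); A=np.radians(5.84)
RB=np.array([[np.cos(A),-np.sin(A)],[np.sin(A),np.cos(A)]])
def bw(x,y): return BC+RB@[x,y]
def st(*l):
    s=get_state(); R=rot(s["eef_rot"]); print(*l,"t%.2f"%s["time"],s["tcp_pos"].round(4),"yaw%.4f"%(np.arctan2(R[1,0],R[0,0])%6.2832),"F",s["contact_force"].round(1),"M",s["wrist_torque"].round(2),"w%.4f"%s["width"],"q7 %.2f"%s["qpos"][6]); return s
E
python3 - <<'E'
from h import *
y0=np.pi+1.2
ctrl.movep([*KN,.19],down(y0)); st("above")
ctrl.movel([*KN,.116],max_speed=.1); st("down")
ctrl.close_gripper(force=40); s=st("grip")
for a in np.linspace(0,1.4,6)[1:]:
    ctrl.movel([*KN,.116],frame=down(y0-a)); 
st("turned")
im,d=vision.grab_frame("wrist"); cv2.imwrite("pics/w2.png",im)
E
```

```text
above t3.94 [0.511  0.2161 0.1904] yaw4.3388 F [-0.2  0.2  0.1] M [-0.02 -0.05  0.05] w0.0850 q7 2.15
down t4.83 [0.5112 0.2167 0.1166] yaw4.3414 F [ 0.6  0.3 -0.3] M [0.   0.01 0.  ] w0.0854 q7 2.11
grip t5.29 [0.5123 0.2161 0.1167] yaw4.3406 F [ 4.7 -2.4  2.5] M [-0.27 -0.65  0.09] w0.0426 q7 2.11
turned t7.46 [0.5124 0.2165 0.1166] yaw2.9407 F [ 4.5 -2.2  1.8] M [-0.11 -1.08 -0.07] w0.0428 q7 1.02
```

View pics/w2.png

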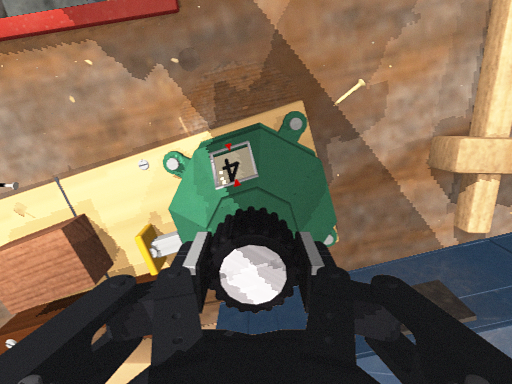

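The 4 is in the window at (232,167), almost centred. Next I'll press lightly and sweep for the slot.

```bash
cat > press.py <<'E'
from h import *
C=np.array([.5130,.2162]); Y=2.9407
s=st("start"); z0=s["tcp_pos"][2]; f0=s["contact_force"][2]
zc=.116
def go(a,zc):
    ctrl.movel([*C,zc],frame=down(Y-a)); s=get_state(); return z0-s["tcp_pos"][2], s["contact_force"][2]-f0
F=0
while F<9 and zc>.108:
    zc-=.0005; dep,F=go(0,zc); print("zc%.4f dep%.4f F%.1f"%(zc,dep,F))
base=dep; found=None
if dep<.004:
  for a in np.r_[np.arange(.02,.21,.02),np.arange(-.02,-.21,-.02)]:
    if abs(a+.02)<1e-6: go(.1,zc); go(0,zc)
    dep,F=go(a,zc); print("a%.2f dep%.4f F%.1f"%(a,dep,F))
    if dep>base+.0008 : found=a; break
    if F>18: print("high"); break
st("end"); print("found",found)
E
python3 press.py
```

```text
start t7.51 [0.5124 0.2164 0.1166] yaw2.9410 F [ 5.5 -1.6  1.5] M [-0.16 -1.05 -0.08] w0.0427 q7 1.02
zc0.1155 dep0.0010 F3.6
zc0.1150 dep0.0014 F4.7
zc0.1145 dep0.0017 F6.5
zc0.1140 dep0.0020 F7.0
zc0.1135 dep0.0023 F9.3
a0.02 dep0.0023 F9.6
a0.04 dep0.0024 F9.6
a0.06 dep0.0023 F9.6
a0.08 dep0.0023 F9.5
a0.10 dep0.0023 F9.3
a0.12 dep0.0023 F9.7
a0.14 dep0.0023 F8.9
a0.16 dep0.0023 F10.2
a0.18 dep0.0023 F9.7
a0.20 dep0.0023 F9.9
a-0.02 dep0.0024 F9.1
a-0.04 dep0.0024 F6.6
a-0.06 dep0.0031 F2.1
end t12.51 [0.5127 0.2164 0.1135] yaw3.0008 F [-2.1 -1.3  3.6] M [0.27 0.11 0.11] w0.0430 q7 1.07
found -0.06
```

Run:
```python
from h import *
C=np.array([.5130,.2162]); Y=2.9407; zc=.1135; a=-.06; s0=1.5; z0=.1166
while True:
    zc-=.0007; ctrl.movel([*C,zc],frame=down(Y-a)); s=get_state(); F=s["contact_force"][2]-s0; dep=z0-s["tcp_pos"][2]
    print("zc%.4f dep%.4f F%.1f"%(zc,dep,F))
    if F>14 or zc<.107: break
st("end")
```

```text
zc0.1128 dep0.0040 F2.0
zc0.1121 dep0.0047 F0.9
zc0.1114 dep0.0054 F0.8
zc0.1107 dep0.0060 F2.0
zc0.1100 dep0.0067 F1.5
zc0.1093 dep0.0072 F3.5
zc0.1086 dep0.0077 F5.9
zc0.1079 dep0.0081 F8.4
zc0.1072 dep0.0083 F13.7
zc0.1065 dep0.0084 F19.3
end t15.01 [0.5129 0.2163 0.1082] yaw3.0008 F [-8.  -0.2 20.8] M [0.15 1.7  0.1 ] w0.0429 q7 1.07
```

Run:
```python
from h import *
ctrl.movel([.5130,.2162,.1088]); ctrl.ungrasp(); st("open")
ctrl.movel([.5130,.2162,.2]); ctrl.movep([.44,.11,.27],down(np.pi+A)); ctrl.close_gripper(force=40); ctrl.pause(.2)
E=ext("wrist"); im,d=vision.grab_frame("wrist"); cv2.imwrite("pics/w3.png",im); np.savez("pics/w3.npz",d=d,R=E[0],t=E[1])
W=cloud(d,"wrist",E)
k=W[(W[...,2]>.11)&(W[...,2]<.135)&(np.hypot(W[...,0]-.513,W[...,1]-.216)<.02)]; print("knob top z",np.median(k[:,2]),cv2.minEnclosingCircle(k[:,:2].astype(np.float32)))
def loc(p): return ((p-BC)@RB).round(4)
m=models.masks_of("wrist","blank")[0]; b=W[m["mask"]]; b=b[abs(b[:,2]-.047)<.006]; r=cv2.minAreaRect(b[:,:2].astype(np.float32)); print("blank",loc(np.array(r[0])),r,m["p"])
r=models.masks_of("wrist","stop_face")
if r:
    S=W[r[0]["mask"]]; S=S[(S[:,2]>.03)&(S[:,2]<.05)]; L=loc(S[:,:2]); print("stop",r[0]["p"],r[0]["point"],len(S),np.percentile(L,[2,50,98],axis=0),S[:,2].max())
B=models.masks_of("wrist","board")[0]; M=B["mask"]&(abs(W[...,2]-.015)<.005); print("board",cv2.minAreaRect(W[M][:,:2].astype(np.float32)))
st("e")
```

```text
open t15.76 [0.5131 0.2161 0.1086] yaw3.0005 F [-0.   0.7 -0.3] M [ 0.    0.04 -0.01] w0.0856 q7 1.07
knob top z 0.11808185437411434 ((0.512878954410553, 0.21594227850437164), 0.01996932365000248)
blank [-0.0003 -0.0812] ((0.5254473090171814, 0.048120371997356415), (0.05084777995944023, 0.07518438994884491), 9.64846420288086) 0.6
stop 0.55 [274.2, 234.3] 154 [[-0.0037   -0.000394]
 [ 0.00945   0.0169  ]
 [ 0.017082  0.0274  ]] 0.042289127947590044
board ((0.5132074356079102, 0.12790530920028687), (0.11119285970926285, 0.29131072759628296), 5.838807582855225)
e t18.32 [0.44 0.11 0.27] yaw3.2435 F [ 0.  -0.1  0.3] M [ 0.01 -0.01  0.01] w0.0004 q7 1.40
```

View pics/w3.png

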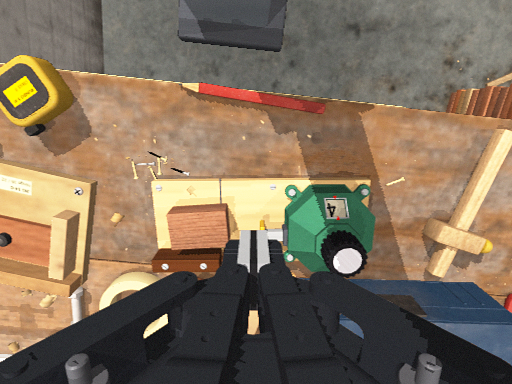

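The 4 is in the window at (336,208). The knob top has dropped 7.5 mm, so it's home. The blank is still askew at (198,227). Next I'll push it to the fence, then to the stop.

```bash
cat >> h.py <<'E'
ZP=.046; Q=down(np.pi+A)
def push(p,u,dist,lim,step=.002,free=0):
    "push along board direction u from board point p until the force against the motion reaches lim"
    u=np.array(u,float); uw=RB@u; f0=get_state()["contact_force"][:2]@uw; F=0; n=0
    d=free
    while d<dist:
        d+=step; ctrl.movel([*bw(*(p+u*d)),ZP],frame=Q,max_speed=.04)
        s=get_state(); F=f0-s["contact_force"][:2]@uw
        if F>lim: break
    q=(s["tcp_pos"][:2]-BC)@RB; st("push d%.4f F%.1f at %s"%(d,F,q.round(4))); return d
E
python3 - <<'E'
from h import *
p=np.array([-.055,-.081])
ctrl.movep([*bw(*p),.12],Q); ctrl.movel([*bw(*p),ZP],frame=Q,max_speed=.1); st("low")
d=push(p,[1,0],.05,4.)
ctrl.movel([*bw(-.065,-.081),ZP],frame=Q);
E
```

```text
low t19.93 [0.4714 0.043  0.0466] yaw3.2438 F [ 0.5  0.2 -0.3] M [-0.04  0.02 -0.01] w0.0001 q7 1.63
push d0.0360 F5.2 at [-0.0202 -0.0812] t24.43 [0.5057 0.0461 0.0458] yaw3.2433 F [-4.6 -0.8  3.4] M [-0.25  0.92  0.  ] w0.0000 q7 1.63
```

Run:
```python
from h import *
ctrl.movel([*bw(-.065,-.081),.1],frame=Q)
p=np.array([.010,-.155])
ctrl.movel([*bw(*p),.1],frame=Q); ctrl.movel([*bw(*p),ZP],frame=Q,max_speed=.1); st("low")
d=push(p,[0,1],.09,4.)
ctrl.movel([*bw(.010,-.155),ZP],frame=Q); ctrl.movel([*bw(.010,-.155),.1],frame=Q)
p=np.array([-.055,-.04])
ctrl.movel([*bw(-.06,-.12),.1],frame=Q)
E=ext("wrist"); im,dd=vision.grab_frame("wrist"); cv2.imwrite("pics/w4.png",im)
W=cloud(dd,"wrist",E)
m=models.masks_of("wrist","blank")[0]; b=W[m["mask"]]; b=b[abs(b[:,2]-.047)<.006]; r=cv2.minAreaRect(b[:,:2].astype(np.float32)); print("blank",((np.array(r[0])-BC)@RB).round(4),r,m["p"])
st("e")
```

```text
low t26.93 [ 0.5433 -0.0241  0.0463] yaw3.2438 F [-0.3 -0.2 -0.4] M [0.   0.06 0.03] w-0.0002 q7 1.75
push d0.0660 F5.2 at [ 0.01   -0.0907] t35.18 [0.5367 0.0397 0.0461] yaw3.2420 F [ 0.8 -5.3  0.7] M [-1.23 -0.15  0.04] w0.0001 q7 1.65
blank [ 0.0029 -0.0301] ((0.5234273672103882, 0.0992993712425232), (0.03936605527997017, 0.061761461198329926), 29.995962142944336) 0.71
e t37.06 [0.4712 0.0031 0.0999] yaw3.2431 F [-0.2 -0.1 -0.2] M [-0.03 -0.01 -0.  ] w0.0002 q7 1.69
```

View pics/w4.png

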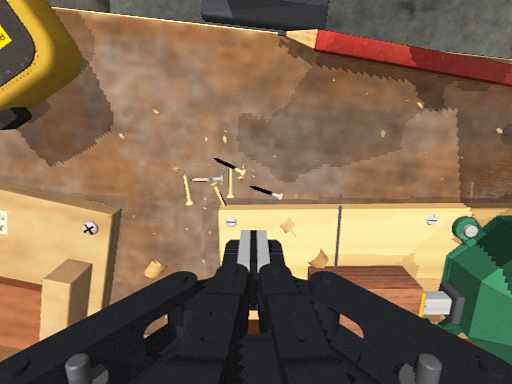

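The blank lies against the brass stop at about (420,300), with its near edge parallel to the board. I'll seat it once more lightly on both sides and check from above.

Run:
```python
from h import *
p=np.array([-.055,-.045])
ctrl.movel([*bw(*p),.1],frame=Q); ctrl.movel([*bw(*p),ZP],frame=Q,max_speed=.1)
push(p,[1,0],.05,4.,step=.0015,free=.026)
ctrl.movel([*bw(-.065,-.06),ZP],frame=Q,max_speed=.1); ctrl.movel([*bw(-.065,-.06),.1],frame=Q)
p=np.array([.012,-.12])
ctrl.movel([*bw(*p),.1],frame=Q); ctrl.movel([*bw(*p),ZP],frame=Q,max_speed=.1)
push(p,[0,1],.05,4.,step=.0015,free=.022)
ctrl.movel([*bw(*p),ZP],frame=Q,max_speed=.1); ctrl.movel([*bw(*p),.15],frame=Q)
ctrl.movep([.42,.09,.27],Q); ctrl.pause(.2)
E=ext("wrist"); im,dd=vision.grab_frame("wrist"); cv2.imwrite("pics/w5.png",cv2.resize(im[150:330,120:400],None,fx=2.6,fy=2.6,interpolation=cv2.INTER_CUBIC))
W=cloud(dd,"wrist",E)
for t in("blank","knob_grip"):
    m=models.masks_of("wrist",t)[0]; b=W[m["mask"]]; z=.047 if t=="blank" else .119; b=b[abs(b[:,2]-z)<.004]; r=cv2.minAreaRect(b[:,:2].astype(np.float32)); print(t,((np.array(r[0])-BC)@RB).round(4),r,m["p"],np.median(b[:,2]))
st("e")
```

```text
push d0.0365 F5.1 at [-0.0205 -0.045 ] t40.74 [0.5017 0.0821 0.0457] yaw3.2435 F [-5.2 -0.4  3.1] M [-0.08  1.16  0.04] w0.0002 q7 1.56
push d0.0310 F5.9 at [ 0.012  -0.0906] t45.37 [0.5386 0.0401 0.0461] yaw3.2421 F [ 0.3 -6.2  0.5] M [-1.08 -0.05  0.01] w0.0001 q7 1.64
blank [-0.0063 -0.0481] ((0.5161017775535583, 0.08047401905059814), (0.034278400242328644, 0.08155056834220886), 34.53201675415039) 0.94 0.04655110406173191
knob_grip [-0.0036  0.0903] ((0.5046867728233337, 0.21844317018985748), (0.04225873947143555, 0.02991754375398159), 66.1399917602539) 0.62 0.11810847742067332
e t47.79 [0.4203 0.0896 0.2693] yaw3.2425 F [ 0.6 -0.4  0.4] M [0.07 0.06 0.02] w-0.0002 q7 1.43
```

View pics/w5.png

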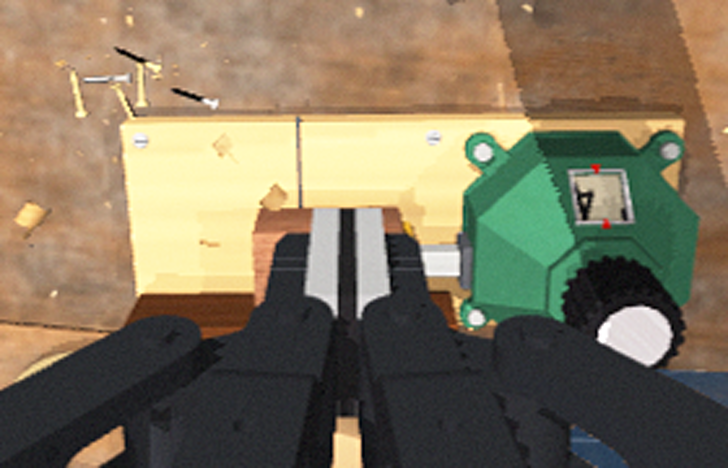

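The blank is parallel and touching the stop, but the fingers hide part of it, and the figure looks shifted (parallax is likely). One more clear view from farther left.

Run:
```python
from h import *
ctrl.movep([.45,.19,.26],Q); ctrl.pause(.2)
E=ext("wrist"); im,dd=vision.grab_frame("wrist"); cv2.imwrite("pics/w6.png",cv2.resize(im[150:330,100:380],None,fx=2.8,fy=2.8,interpolation=cv2.INTER_CUBIC))
W=cloud(dd,"wrist",E)
loc=lambda P:(P[...,:2]-BC)@RB
m=models.masks_of("wrist","blank")[0]; b=W[m["mask"]]; b=b[abs(b[:,2]-.047)<.004]; r=cv2.minAreaRect(b[:,:2].astype(np.float32)); print(loc(np.array(r[0])).round(4),r,m["p"])
# fence top near edge
F=W[(abs(W[...,2]-.0505)<.004)]; L=loc(F); L=L[(L[:,0]>.025)&(L[:,0]<.06)&(L[:,1]>-.15)&(L[:,1]<.03)]; print("fence top",np.percentile(L,[1,5,50,95,99],axis=0).round(4))
r=models.masks_of("wrist","stop_face")
if r:
    S=W[r[0]["mask"]]; S=S[(S[:,2]>.025)&(S[:,2]<.05)]; print("stop",r[0]["p"],len(S),np.percentile(loc(S),[2,20,50,98],axis=0).round(4))
st("e")
```

```text
[ 0.0134 -0.0388] ((0.5347791910171509, 0.09176202118396759), (0.051000840961933136, 0.07540294528007507), 6.515506744384766) 0.58
fence top [[ 0.0262 -0.141 ]
 [ 0.0292 -0.133 ]
 [ 0.0448 -0.0526]
 [ 0.0551  0.0178]
 [ 0.0565  0.0258]]
stop 0.64 405 [[-0.0036 -0.0008]
 [ 0.0062  0.0026]
 [ 0.0109  0.0081]
 [ 0.0271  0.0269]]
e t48.64 [0.4501 0.1893 0.2603] yaw3.2422 F [-0.3 -0.4  0.3] M [ 0.    0.02 -0.04] w-0.0001 q7 1.24
```

View pics/w6.png

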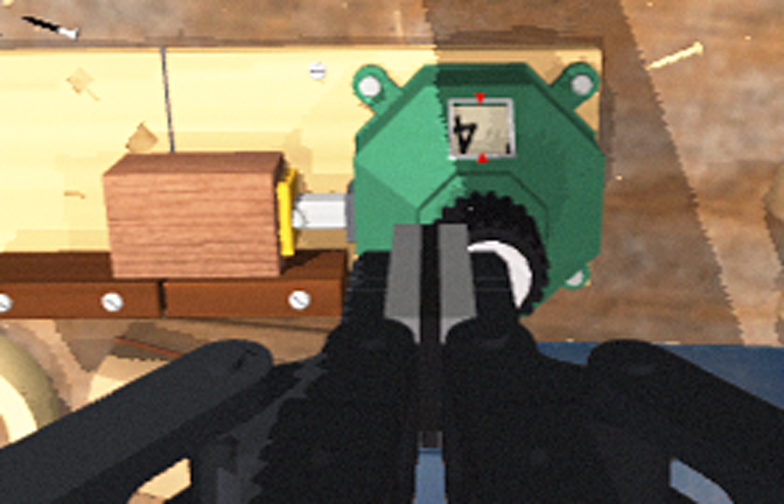

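The 4 is in the window at (465,133), shifted by the slot offset. The knob is locked, and the blank is flush with the fence and the brass stop (face at x≈285). Handing in.

```bash
python3 -c "
from station import ticket
print(ticket.close_job())"
```

```text
the job is handed in; nothing more can be done
None
```

The job is handed in at about 49 s of the 67 s allowed: the stop is locked at 4 and the blank sits flush against the fence and the brass stop in the last picture, with no verdict returned; pushes on the blank stayed near 6 N, and nothing came near the tape measure or the marking gauge.

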